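# Drop the V-rest post into its stand and hold the index pin back

## Task

Set up the work-support stand: slide the upright V-rest post foot first down into the stand's column until it rests on the index pin, and let go of it. Then pull the pin's black knob straight out, fully back against its stop, so that the post drops to the bottom of the column, and finish while still holding the knob fully back, so that a colleague can set the post's height; leave the things lying round about where they are.

Things in the scene. Friction and masses are not known exactly. Their poses are not given: they have to be found in the camera images.
- support_stand: Grey cast stand fixed to the bench: foot plate 120 (own x) x 100 x 14 mm, four screw heads to 22 mm high, and an upright column, 37 mm (own x) x 49 mm outside, 115 mm high, with a collar (43 x 55 mm) round its mouth. Origin: underside of the plate on the column's axis; own z up. Own -x points from the column to the black knob, roughly towards the robot.
- column_mouth (a point): Centre of the column's open mouth, 115 mm over the bench. Bore 24.5 mm (stand's x) x 36.5 mm (stand's y), widened 3.5 mm a side over the top 5 mm; closed by a rubber pad 34 mm over the bench. The 8 mm index pin enters it through the front wall, its axis 60 mm over the bench, and blocks it until pulled.
- pull_knob (a point): Middle of the grip of the pin's black mushroom pull knob (moves with it): a round waist, 17 mm thick and 30 mm long, then an outer rim, 30 mm across and 7 mm thick. Axis level along the stand's x, 60 mm over the bench; this point is 69 mm in front of the column's axis with the pin in. Fingers closed on the waist from above pull against the rim. It pulls out along the stand's own -x.
- index_plunger (a joint): How far the index pin is pulled back, m: 0 = fully in (the spring keeps it there), 0.016 = hard stop, fully back. The spring pulls inward with 5 N at 0 and 12 N at the stop. From 0.014 on the tip is out of the bore; a post resting on the pin drops when it is nearly out. Let go, it springs back in.
- rest_post: Loose aluminium post standing on its foot, 127 mm tall, about 0.35 kg. Origin: centre of the foot's underside; own z up. Bar 22 mm (own x) x 34 mm (own y), lowest 5 mm tapered to 18 x 28; 10 mm holes along own x, 26, 46, 66 mm up; V-rest on top, 54 mm (own y), from 97 mm up. Fits the bore with its x along the stand's x, either way round. Origin 64 mm over the bench on the pin, 34 mm at the bottom.
- post_grip (a point): Point on the post's axis 88 mm above its foot, amid the plain length below the V-rest: can be gripped from above across the 22 mm thickness (post's own x), clear of the column's mouth.
- tape_black: Bystander: black roll of tape lying flat, 62 mm across, 18 mm high; origin under its centre.
- caliper: Bystander: steel vernier caliper lying flat, 68 x 215 x 10 mm, long side along its own y; origin under its centre.
- screwdriver: Bystander: screwdriver with a yellow handle lying on the bench, 17 x 140 x 18 mm, long side along its own y; origin under its centre.
Not all that is in view belongs to the job. There is more than one size of the rest_post; the one meant has the size given above.

How it is judged (in metres and radians):
On the way:
1. the post stands in the column on the index pin, which is still in, and has been let go (x of rest_post in the frame of support_stand between -0.004 and 0.004 m and y of rest_post in the frame of support_stand between -0.004 and 0.004 m and angle between the z axis of rest_post and the z axis of support_stand, either way round below 0.09 rad and z of rest_post in the frame of support_stand between 0.058 and 0.071 m and value of joint index_plunger below 0.004 m and contact force between the fingers and rest_post below 0.3 N), for 0.2 s.
At the end, for the whole second after the job is handed in: The post is down on the pad in the column (within 4 mm), upright to 0.09 rad, at rest, not touched by the robot; the fingers hold the knob (over 2 N) with the pin at least 14.5 mm back of its 16 mm, through the last second (x of rest_post in the frame of support_stand between -0.004 and 0.004 m and y of rest_post in the frame of support_stand between -0.004 and 0.004 m and angle between the z axis of rest_post and the z axis of support_stand, either way round below 0.09 rad and z of rest_post in the frame of support_stand between 0.03 and 0.038 m and linear speed of rest_post below 0.02 m/s and value of joint index_plunger above 0.0145 m and contact force between the fingers and support_stand above 2 N and contact force between each of the arm, the fingers and rest_post below 0.3 N); the arm keeps its last pose, push and grip.
It fails at once if the roll of tape is knocked away (moved more than 40 mm) (distance of tape_black from where it was at the start of the episode above 0.04 m).
It fails at once if the caliper is knocked away (moved more than 40 mm) (distance of caliper from where it was at the start of the episode above 0.04 m).
It fails at once if the screwdriver is knocked away (moved more than 40 mm) (distance of screwdriver from where it was at the start of the episode above 0.04 m).
It also fails if it takes over 64 s, if anything falls off the work surface, if the arm or the gripper's body presses on something with over 40 N, if the wrist force passes 120 N, or if a joint passes its speed limit or range.

## Robot

A 7-joint arm with a two-finger parallel gripper is mounted at the origin on a cart in front of the work surface, level with it; the furniture and walls round the work are solid. World frame = base frame: x ahead of the robot, y to its left, z up, the work surface at z = 0. Lengths are in mm, angles in rad, forces in N, time in s.
With the tool pointing down it reaches from about 400 to 875 mm from the base axis. Payload 4.4 kg.
Tool frame: the origin (TCP) lies at the very end of the fingers, on their centre line; the grasp point (between the pads) lies 19 mm behind it; z points along the fingers, y is the line along which they close (so a half turn about z gives the same grasp; the last joint's range is limited). The gripper opens to 85 mm and grips with 20 to 120 N. Pads are 22 mm wide; open, the fingers measure 114 mm over their backs; the gripper's body (76 mm by 85 mm) begins 54 mm behind the grasp point. The pads swing forward as they close: fully open they stand 13 mm farther back than shut.
Start: joints at [-1.263, 0.628, 0.038, 1.517, -0.027, 0.996, -0.02], TCP at [237.329, 605.139, 231.313] pointing down, gripper open.
Joint ranges: [-3.06, 3.06], [-0.37, 2.12], [-1.25, 1.32], [0.18, 2.47], [-1.1, 4.24], [0.23, 1.98], [-2.94, 2.94]. Speed limits (rad/s): [2.57, 2.57, 3.14, 3.14, 3.14, 3.14, 3.14].

## Interface

Orientations are given as [roll, pitch, yaw] about the fixed x, y, z axes, in that order (R = Rz(yaw) Ry(pitch) Rx(roll)).
In Python, from cell import read_state, get_image, camera_info, finish_job gives the robot as it stands.
- The arm moves only by the tool play_rows, never from a script. Its argument "deltas" is one flat list of numbers, 7 for each row, row after row: the shift along the tool's x, y, z in mm, then the turn, a rotation vector about the tool's x, y, z in rad, then the opening, from 0 (shut) to 1 (fully open). In form: [dx, dy, dz, ax, ay, az, grip, dx, dy, dz, ax, ay, az, grip, ...]. A call has 1 to 10 rows; each row is the pose to reach, as a shift and turn from the pose commanded when the call began, along the tool's axes at that moment; what a row does not reach only later rows make up. A row lasts 1/8 s, in which the tool goes at most 62.5 mm and 10.7 degrees, less where a joint would pass 70% of its speed; a pose out of reach is approached as far as the arm can. A call with a gripper value outside its range is refused whole. The fingers move at their own pace and stop on an object; the grip force is fixed at half the most. Time passes only in rows, so rows that repeat a pose let the fingers close. It gives the time, the measured TCP pose, the force, the opening and the grip force at its end, in the units of the state.
- read_state(): the state, without advancing time (a new reading comes with each control period).
- get_image(name): name is "scene" or "top" or "wrist"; returns the picture (384x512x3 uint8, red, green, blue); there is no depth.
- camera_info(name): a dict with "fx", "fy", "cx", "cy" (pixels), "T" (4x4, takes a point from camera to world coordinates). Camera axes: x right, y down, z forward; pixel columns grow to the right and rows downward; lengths in mm; the calibration is good to about 2 mm. A picture is of the moment at which its call begins: read the wrist's pose just before it. camera_info takes no time and is no camera call; for the wrist camera it gives the pose at the moment of the call.
- finish_job(): hands the job in; it is judged then, once.
The state is a dict: "clock": time; "qpos": joint angles; "qd": joint speeds; "tau": joint torques, N m; "eef_pos": TCP position; "tool_rot": TCP orientation; "force": force on the tool from outside, world axes, zero at the start; "torque": the same for the moment, N m; "width": finger opening in mm; "gripper_force": force on a finger pad.
Only numpy, scipy, OpenCV 4.12 (cv2) and the standard library are available. Lean on these libraries where they do the work, as an engineer would, in place of code of your own. Each camera call takes 0.05 s, during which the arm holds its last target. There are 200 camera calls.

## Working session

There is one attempt and no reset: what is moved stays moved. The work goes in short steps, Python scripts to look and compute and a tool call to move; the robot and the scene stay as the last step left them, time stands still between calls to the robot, and variables do not carry over. Pictures are saved under pics/ and viewed, at most 10 in all, crops included, and the job is handed in when it is done.

Besides the shell and the picture viewer there is one more tool, called after "Request:" as name(argument=value, ...) on one line, values as JSON. play_rows: Moves the arm, as the interface text tells. Its arguments: {"type":"object","properties":{"deltas":{"type":"array"}},"required":["deltas"]}

```bash
mkdir -p pics; ls; python3 - <<'E'
from cell import *
import cv2,numpy as np
s=read_state();print(s)
for n in("scene","top"):
    im=get_image(n);cv2.imwrite(f"pics/{n}0.png",im[...,::-1])
    c=camera_info(n);print(n,c)
E
```

```text
pics
{'clock': 0.0, 'qpos': array([-1.26282612,  0.62934243,  0.03843726,  1.51834666, -0.02697356,
        0.9962994 , -0.02003376]), 'qd': array([ 6.24553161e-04, -9.60269036e-04,  7.02948076e-06, -1.29352082e-03,
       -6.48042922e-05,  4.42236916e-04,  4.35175797e-05]), 'tau': array([-6.23463911e-04, -5.63386953e+01,  1.22595448e+00, -1.93440109e+01,
        1.10119113e-02,  1.07644260e-02,  8.17976002e-06]), 'eef_pos': array([237.08639149, 604.56020459, 230.39823172]), 'tool_rot': array([-3.13971522e+00,  4.36590007e-05,  2.76780740e+00]), 'force': array([ 1.38141052, -0.43002088, -0.19837638]), 'torque': array([-0.00900441,  0.00306462, -0.05879916]), 'gripper_force': 0.0, 'width': 85.30527951139014}
scene {'fx': 414.6364277544355, 'fy': 414.6364277544355, 'cx': 264.5710511976679, 'cy': 193.3258648925873, 'T': array([[ 8.49670013e-01, -2.88046628e-01,  4.41689947e-01,
         1.57676501e+02],
       [-5.27292556e-01, -4.56425453e-01,  7.16685681e-01,
        -4.48290751e+02],
       [-4.84035929e-03, -8.41846153e-01, -5.39695863e-01,
         6.08226183e+02],
       [ 0.00000000e+00,  0.00000000e+00,  0.00000000e+00,
         1.00000000e+00]])}
top {'fx': 413.5927178558039, 'fy': 413.5927178558039, 'cx': 256.0063663240371, 'cy': 182.6179555483065, 'T': array([[-2.58565203e-02, -9.97780533e-01,  6.13632566e-02,
         5.41067381e+02],
       [-9.99152008e-01,  2.77620319e-02,  3.04061569e-02,
         2.20205218e+02],
       [-3.20422401e-02, -6.05250237e-02, -9.97652252e-01,
         9.30099313e+02],
       [ 0.00000000e+00,  0.00000000e+00,  0.00000000e+00,
         1.00000000e+00]])}
```

View pics/scene0.png

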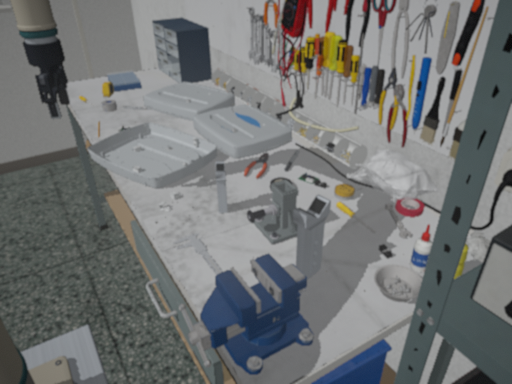

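View pics/top0.png

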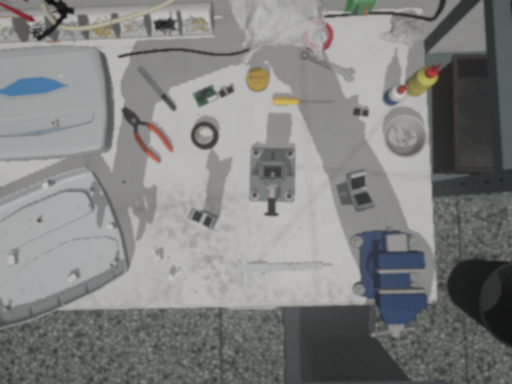

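Top view: stand at about (273,175), knob at (271,210). Post candidates are the left upright at (203,218), the right upright at (358,190), and the grey object at (343,195). I'll crop both closely.

```bash
python3 - <<'E'
import cv2,numpy as np
t=cv2.imread("pics/top0.png");s=cv2.imread("pics/scene0.png")
f=lambda im,x,y,w,h:cv2.resize(im[y:y+h,x:x+w],(400,300),interpolation=cv2.INTER_CUBIC)
a=np.hstack([f(t,165,180,80,60),f(t,320,160,80,60)])
b=np.hstack([f(t,233,140,80,60),f(s,200,150,160,120)])
cv2.imwrite("pics/c1.png",np.vstack([a,b]))
E
```

```text
(no output)
```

View pics/c1.png

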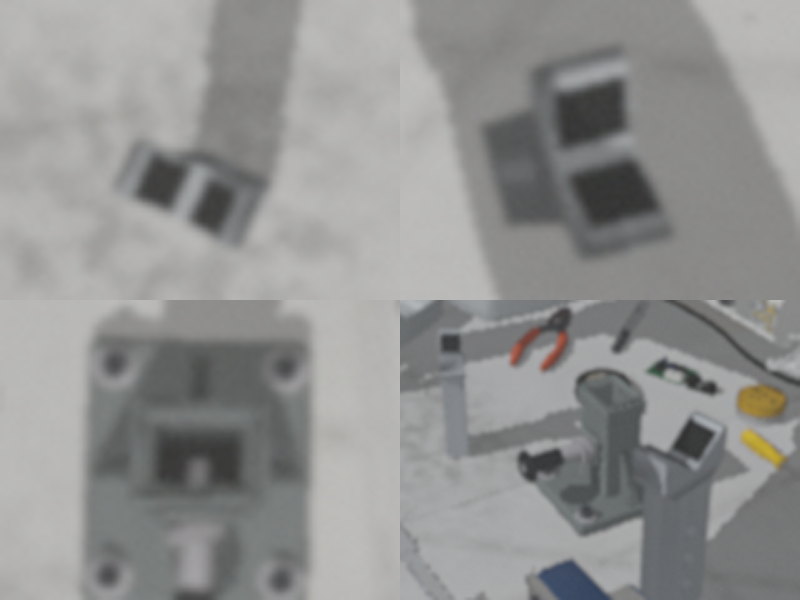

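The left post measures about 27 px across its V, or 54 mm at 127 mm height. The right one is about 40 px, over 70 mm, so it is too big. The target is therefore the left post at (203,218). Next I work out rough positions.

```bash
cat > h.py <<'E'
from cell import *
import cv2,numpy as np
from scipy.spatial.transform import Rotation as R
np.set_printoptions(precision=4,suppress=True)
def ray(c,px,z):
    T=c["T"];px=np.atleast_2d(np.float64(px))
    d=np.c_[(px[:,0]-c["cx"])/c["fx"],(px[:,1]-c["cy"])/c["fy"],np.ones(len(px))]@T[:3,:3].T
    return T[:3,3]+d*((z-T[2,3])/d[:,2:])
def proj(c,P):
    T=c["T"];p=(np.atleast_2d(P)-T[:3,3])@T[:3,:3]
    return np.c_[c["fx"]*p[:,0]/p[:,2]+c["cx"],c["fy"]*p[:,1]/p[:,2]+c["cy"]]
def delta(target,yaw):
    """shift (mm) and turn (rad) in tool axes from the present pose to target, tool down"""
    s=read_state();A=R.from_euler("xyz",s["tool_rot"]);B=R.from_euler("xyz",[np.pi,0,yaw])
    print("now",s["clock"],s["eef_pos"],s["tool_rot"],"F",s["force"],"w",s["width"])
    print("delta",A.inv().apply(np.array(target)-s["eef_pos"]),(A.inv()*B).as_rotvec())
E
python3 - <<'E'
from h import *
c=camera_info("top")
p=np.array([[140,140],[115,185],[240,245],[265,185]])/5+[165,180]
q=ray(c,p,127);print("post",q,q.mean(0),np.linalg.norm(np.diff(q,axis=0),axis=1))
s=np.array([[115,65],[287,68],[108,277],[282,280]])/5+[233,140]
w=ray(c,s,22);print("stand",w,w.mean(0))
m=ray(c,[233+198/5,140+455/5-60],115);print(m)
print("knob",ray(c,[271.5,213],66))
w=camera_info("wrist");print(w, np.linalg.inv(w["T"])@np.r_[read_state()["eef_pos"],1])
print(ray(c,[203,135],18))
E
```

```text
post [[544.3465 368.7545 127.    ]
 [527.1129 378.8282 127.    ]
 [502.6868 330.44   127.    ]
 [525.6387 320.2407 127.    ]] [524.9462 349.5658 127.    ] [19.9619 54.2038 25.116 ]
stand [[662.489  246.1993  22.    ]
 [658.8731 170.4006  22.    ]
 [568.885  251.6999  22.    ]
 [565.5249 175.4729  22.    ]] [613.943  210.9432  22.    ]
[[613.284  211.6554 115.    ]]
knob [[529.9561 215.9129  66.    ]]
{'fx': 316.4777839214372, 'fy': 316.4777839214372, 'cx': 254.6632563498098, 'cy': 193.45189937021192, 'T': array([[  0.3651,   0.8954,   0.255 , 171.9961],
       [  0.931 ,  -0.3505,  -0.1024, 631.3966],
       [ -0.0023,   0.2748,  -0.9615, 372.4856],
       [  0.    ,   0.    ,   0.    ,   1.    ]])} [ -0.8441  28.6687 155.883    1.    ]
[[707.0666 363.7462  18.    ]]
```

Post about (525,350), yaw about -24°, V length 54 mm, which confirms the choice. Stand about (614,211), yaw about -3°. Next I go above the post with the tool's y along the post's x.

```bash
python3 -c "
from h import *
delta([525,350,265],np.radians(66))"
```

```text
now 0.1 [237.106  604.6044 230.4821] [-3.1399  0.      2.7678] F [-0.2054 -1.0982 -0.6126] w 85.58323972868955
delta [-360.9791 -131.9694  -34.2925] [-0.0013  0.0014  1.6159]
```

Request:
play_rows(deltas=[-36,-13,-30,0,0,0.16,1,-72,-26,-34,0,0,0.32,1,-108,-39,-34,0,0,0.48,1,-144,-53,-34,0,0,0.65,1,-180,-66,-34,0,0,0.81,1,-216,-79,-34,0,0,0.97,1,-252,-92,-34,0,0,1.13,1,-288,-105,-34,0,0,1.29,1,-325,-118,-34,0,0,1.45,1,-361,-132,-34,0,0,1.616,1])

```text
clock: 1.35
eef_pos: [525.8, 349.5, 264.9]
tool_rot: [-3.141, 0.001, 1.147]
force: [0.2, 0.5, 0.3]
width: 85.6
gripper_force: 0.0
```

Request:
play_rows(deltas=[0,0,0,0,0,0,1,0,0,0,0,0,0,1,0,0,0,0,0,0,1])

```text
clock: 1.72
eef_pos: [524.0, 351.9, 265.0]
tool_rot: [-3.14, -0.0, 1.155]
force: [0.0, -0.3, 0.4]
width: 85.4
gripper_force: 0.0
```

```bash
python3 - <<'E'
from h import *
c=camera_info("wrist");im=get_image("wrist");np.save("w1.npy",im);cv2.imwrite("pics/w1.png",im[...,::-1])
delta([525,350,265],np.radians(66));print(proj(c,[[525,350,127]]),c["T"][:3,3])
E
```

```text
now 1.775 [524.0813 351.7654 265.1161] [-3.1405 -0.0002  1.1545] F [-0.2108  0.4366  0.7533] w 85.68107877597146
delta [-1.2431  1.5542  0.1141] [-0.0011 -0.0002  0.0026]
[[257.5715 184.6951]] [552.0673 416.6812 407.0218]
```

View pics/w1.png

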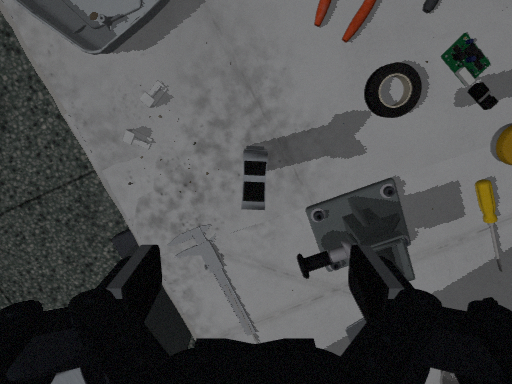

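The V-rest shows at about (255,178), two dark pads, nearly aligned with the tool. I measure it with a mask.

```bash
python3 - <<'E'
from h import *
c=camera_info("wrist");im=np.load("w1.npy")
g=cv2.cvtColor(im,cv2.COLOR_RGB2GRAY)[130:225,215:300]
m=(g<60).astype(np.uint8)
n,l,st,ce=cv2.connectedComponentsWithStats(m)
C=[]
for i in range(1,n):
    if st[i,4]>60:
        r=cv2.minAreaRect(np.argwhere(l==i)[:,::-1].astype(np.float32)+[[215,130]]);
        r=cv2.minAreaRect((np.argwhere(l==i)[:,::-1]+[215,130]).astype(np.float32));print(r,st[i]);C.append(r[0])
for z in(110,118,127): 
    q=ray(c,C,z);print(z,q[:,:2],q.mean(0)[:2])
    d=q[1]-q[0];print(np.degrees(np.arctan2(d[1],d[0])),np.linalg.norm(d))
# end profile along v at the column of the post and profile across u
print(g[:,40].tolist());print(g[60,15:65].tolist());print(g[38,15:65].tolist())
E
```

```text
Traceback (most recent call last):
cv2.error: OpenCV(4.12.0) /io/opencv/modules/imgproc/src/convhull.cpp:143: error: (-215:Assertion failed) total >= 0 && (depth == CV_32F || depth == CV_32S) in function 'convexHull'
```

```bash
python3 - <<'E'
from h import *
c=camera_info("wrist");im=np.load("w1.npy")
g=cv2.cvtColor(im,cv2.COLOR_RGB2GRAY)[130:225,215:300]
n,l,st,ce=cv2.connectedComponentsWithStats((g<60).astype(np.uint8))
C=[]
for i in range(1,n):
    if st[i,4]>60:
        r=cv2.minAreaRect((np.argwhere(l==i)[:,::-1]+[215,130]).astype(np.float32));print(r);C.append(r[0])
for z in(110,118,127): 
    q=ray(c,C,z);d=q[1]-q[0];print(z,q.mean(0)[:2],np.degrees(np.arctan2(d[1],d[0])),np.linalg.norm(d))
v=g[:,40].tolist();print(v);print(g[60,15:65].tolist())
q=ray(c,[[255,147],[255,210]],127);print(q,q.mean(0))
E
```

```text
((255.5, 151.0), (10.0, 23.0), 90.0)
((255.0, 168.0), (22.0, 14.0), 0.0)
((253.3672332763672, 191.25689697265625), (21.081207275390625, 19.613157272338867), 3.3664608001708984)
110 [526.6456 359.9298] -115.48947242431449 16.264390325762715
118 [527.333  361.4546] -115.48947242431466 15.826497002940844
127 [528.1064 363.17  ] -115.48947242431461 15.333867014766117
[107, 112, 112, 114, 111, 113, 109, 109, 110, 107, 109, 111, 106, 73, 73, 71, 53, 48, 48, 53, 45, 45, 49, 47, 59, 67, 66, 75, 87, 95, 92, 32, 17, 12, 12, 4, 9, 6, 14, 17, 10, 9, 6, 2, 14, 56, 102, 102, 101, 106, 104, 99, 13, 12, 6, 2, 2, 12, 12, 14, 6, 3, 13, 8, 3, 16, 14, 8, 13, 11, 14, 51, 88, 88, 85, 74, 65, 52, 57, 71, 125, 124, 120, 120, 124, 120, 120, 121, 123, 120, 122, 121, 125, 119, 106]
[114, 111, 110, 108, 112, 120, 120, 122, 121, 121, 116, 115, 102, 47, 19, 3, 9, 10, 11, 15, 11, 2, 2, 15, 15, 6, 0, 14, 15, 0, 13, 6, 3, 12, 46, 100, 114, 116, 113, 113, 117, 115, 116, 114, 112, 109, 111, 107, 110, 112]
[[536.9153 382.2396 127.    ]
 [513.1605 328.4631 127.    ]] [525.0379 355.3514 127.    ]
```

Far top edge at v=210 and valley at v≈178.5 give the post centre at about (524,353), yaw about -25°. I go straight down to TCP z 69 and close.

Request:
play_rows(deltas=[1,0,40,0,0,0.017,1,1,0,80,0,0,0.017,1,1,0,120,0,0,0.017,1,1,0,150,0,0,0.017,1,1,0,175,0,0,0.017,1,1,0,190,0,0,0.017,1,1,0,196,0,0,0.017,1,1,0,196,0,0,0.017,1,1,0,196,0,0,0.017,1])

```text
clock: 2.9
eef_pos: [526.3, 351.7, 70.3]
tool_rot: [3.141, -0.002, 1.135]
force: [-0.6, 0.6, 0.0]
width: 85.5
gripper_force: 0.0
```

Request:
play_rows(deltas=[0,0,0,0,0,0,0.5,0,0,0,0,0,0,0.3,0,0,0,0,0,0,0,0,0,0,0,0,0,0,0,0,0,0,0,0,0,0,0,0,0,0,0,0,0,0,0,0,0,0,0])

```text
clock: 3.78
eef_pos: [525.1, 351.6, 69.5]
tool_rot: [-3.141, 0.0, 1.135]
force: [-3.2, 0.7, 5.8]
width: 21.2
gripper_force: 59.0
```

Request:
play_rows(deltas=[0,0,-20,0,0,0,0,0,0,-60,0,0,0,0,0,0,-100,0,0,0,0,0,0,-140,0,0,0,0,0,0,-160,0,0,0,0,0,0,-160,0,0,0,0,0,0,-160,0,0,0,0])

```text
clock: 4.65
eef_pos: [524.9, 350.8, 228.2]
tool_rot: [-3.141, 0.002, 1.135]
force: [0.2, 0.6, -3.6]
width: 21.4
gripper_force: 58.9
```

```bash
python3 -c "
from h import *
delta([540,211,230],np.radians(87))"
```

```text
now 4.65 [524.9156 350.7881 228.2496] [-3.1407  0.0018  1.1345] F [ 0.2007  0.5536 -3.5665] w 21.419639020602418
delta [-120.3232   72.7398   -1.6001] [-0.0012  0.0016 -0.3839]
```

Request:
play_rows(deltas=[-10,6,-2,0,0,-0.03,0,-30,18,-2,0,0,-0.1,0,-55,33,-2,0,0,-0.17,0,-80,48,-2,0,0,-0.25,0,-105,63,-2,0,0,-0.33,0,-116,70,-2,0,0,-0.37,0,-120,73,-2,0,0,-0.384,0,-120,73,-2,0,0,-0.384,0,-120,73,-2,0,0,-0.384,0,-120,73,-2,0,0,-0.384,0])

```text
clock: 5.9
eef_pos: [540.8, 212.7, 231.1]
tool_rot: [-3.141, -0.0, 1.52]
force: [0.3, -0.2, -4.2]
width: 21.5
gripper_force: 58.8
```

```bash
python3 - <<'E'
from h import *
c=camera_info("wrist");im=get_image("wrist");np.save("w2.npy",im);np.save("w2T.npy",c["T"]);cv2.imwrite("pics/w2.png",cv2.resize(im[...,::-1],(800,600),interpolation=cv2.INTER_CUBIC))
delta([614,211,230],np.radians(87));print(proj(c,[[614,211,115]]))
E
```

```text
now 5.95 [540.9055 212.4528 231.1516] [-3.1414 -0.0001  1.5197] F [-0.4753 -0.7357 -5.1974] w 21.4650026324714
delta [ 2.2815 73.0735  1.1383] [-0.0002 -0.0001  0.0013]
[[341.9105 187.5465]]
```

View pics/w2.png

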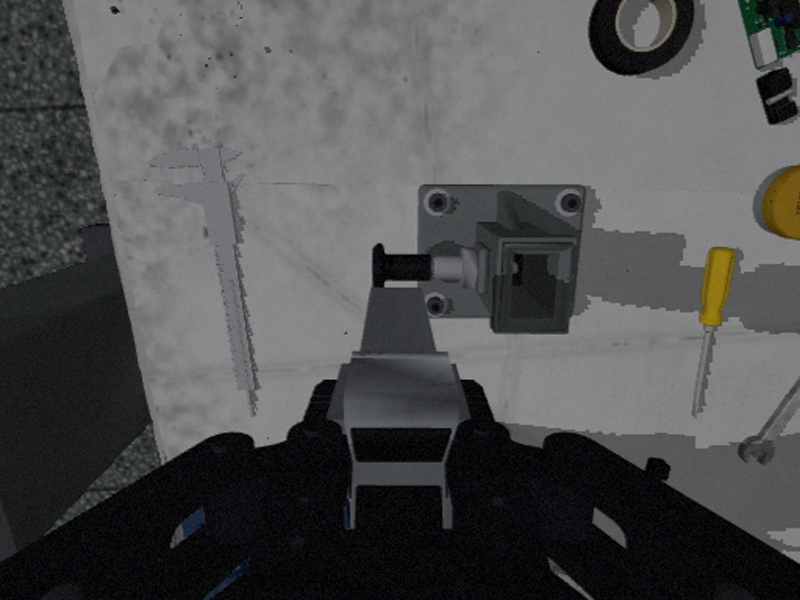

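The view shows the mouth at about (535,285) of 800x600, the knob at (405,265) and the held post hanging in front. A crop of the mouth and the post's foot gives exact corners.

```bash
python3 - <<'E'
from h import *
im=np.load("w2.npy")[...,::-1]
f=lambda x,y,w,h:cv2.resize(im[y:y+h,x:x+w],(w*6,h*6),interpolation=cv2.INTER_CUBIC)
a=f(305,135,75,90);b=f(220,170,58,90)
o=np.clip(np.hstack([a,b]).astype(float)*1.6,0,255)
for k in range(0,540,60): o[k,::6]=(0,255,0)
for k in range(0,798,60): o[::6,k]=(0,255,0)
cv2.imwrite("pics/c2.png",o)
E
```

```text
[ WARN:0@0.075] global loadsave.cpp:1063 imwrite_ Unsupported depth image for selected encoder is fallbacked to CV_8U.
```

View pics/c2.png

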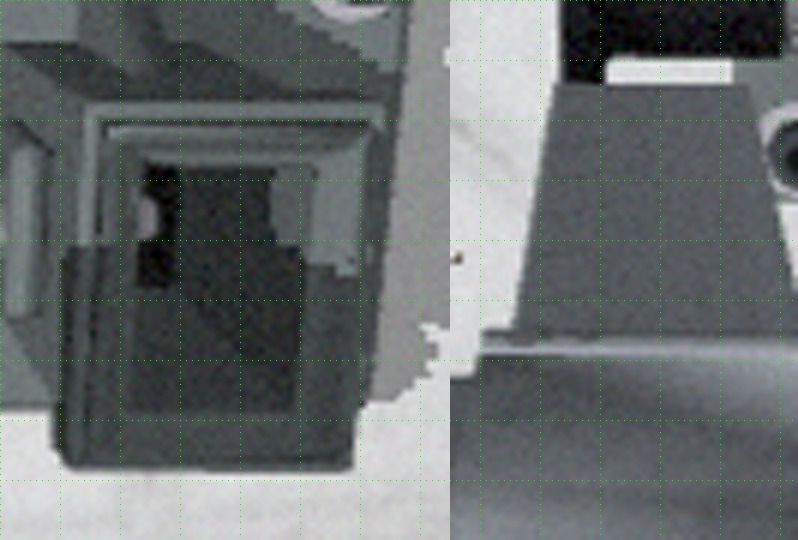

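```bash
python3 - <<'E'
from h import *
c=camera_info("wrist");c["T"]=np.load("w2T.npy")
q=ray(c,[[319.2,152.2],[368.8,152.2],[317.5,212.7],[363.8,212.7]],115);print(q[:,:2],q.mean(0))
d=lambda a,b:(np.degrees(np.arctan2(*(q[a]-q[b])[1::-1])),np.linalg.norm(q[a]-q[b]))
print(d(1,0),d(3,2),d(0,2),d(1,3))
y=np.array([-np.sin(-.051),np.cos(.051),0])
e=ray(c,[[237.5,184],[270,184]],167);print("foot edge",e,np.linalg.norm(e[1]-e[0]),"post centre",e.mean(0)-17*y)
print("knob axis",ray(c,[[264,171]],60), "screws",ray(c,np.array([[437,202],[570,203],[435,305]])*.64,22))
E
```

```text
[[594.7103 241.9211]
 [635.2051 239.8655]
 [593.5202 189.5419]
 [633.4271 187.5223]] [614.2157 214.7127 115.    ]
(np.float64(-2.905964522667044), np.float64(40.54686407311004)) (np.float64(-2.897139600973002), np.float64(39.957998242067134)) (np.float64(88.69837280582497), np.float64(52.392666420424334)) (np.float64(88.0545878394456), np.float64(52.37333374238338))
foot edge [[529.8407 231.5997 167.    ]
 [551.6431 230.4947 167.    ]] 21.8303355780665 post centre [539.8753 214.0693 167.    ]
knob axis [[549.9832 216.8671  60.    ]] screws [[569.7475 254.2771  22.    ]
 [662.4689 248.878   22.    ]
 [566.0923 179.4628  22.    ]]
```

Request:
play_rows(deltas=[1,10,0,0,0,0,0,2,30,0,0,0,0,0,3,50,0,0,0,0,0,4,66,0,0,0,0,0,4,73,0,0,0,0,0,4.4,74.3,0,0,0,0,0,4.4,74.3,20,0,0,0,0,4.4,74.3,30,0,0,0,0,4.4,74.3,32,0,0,0,0,4.4,74.3,32,0,0,0,0])

```text
clock: 7.2
eef_pos: [615.7, 212.3, 199.7]
tool_rot: [3.141, -0.0, 1.519]
force: [-0.1, 0.5, -3.9]
width: 21.4
gripper_force: 58.8
```

```bash
python3 - <<'E'
from h import *
delta([615.3,213.05,200],np.radians(87.1))
im=get_image("wrist");c=camera_info("wrist")
o=im[130:230,200:310,::-1]; s=get_image("scene")[170:240,240:320,::-1]
o=np.hstack([cv2.resize(o,(440,400),interpolation=cv2.INTER_CUBIC),cv2.resize(s,(360,400),interpolation=cv2.INTER_CUBIC)])
cv2.imwrite("pics/c3.png",np.clip(o*1.5,0,255).astype(np.uint8))
E
```

```text
now 7.2 [615.6549 212.3344 199.6692] [ 3.1412 -0.0002  1.5188] F [-0.1486  0.546  -3.8619] w 21.44716893893137
delta [ 0.6962 -0.3915 -0.3308] [ 0.0004 -0.0002 -0.0013]
```

View pics/c3.png

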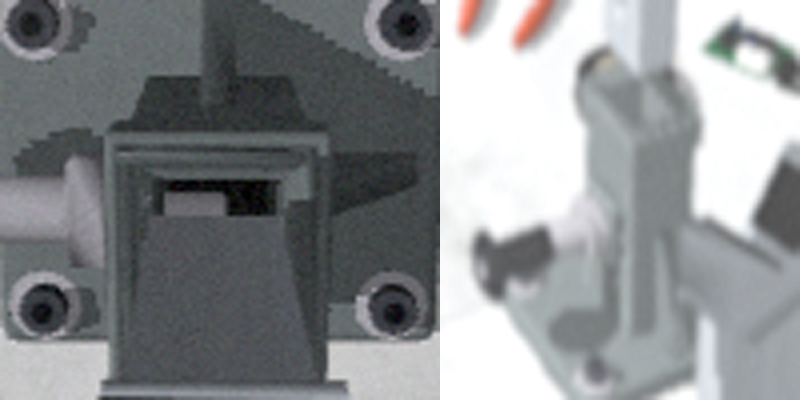

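The crop shows the foot's edge (centre about 221) over the mouth (centre about 217), so I'm within 1 mm. I trim slightly and lower, watching the force.

Request:
play_rows(deltas=[0.7,-0.6,6,0,0,0,0,0.7,-0.6,12,0,0,0,0,0.7,-0.6,17,0,0,0,0,0.7,-0.6,22,0,0,0,0,0.7,-0.6,27,0,0,0,0,0.7,-0.6,30,0,0,0,0,0.7,-0.6,30,0,0,0,0])

```text
clock: 8.18
eef_pos: [615.3, 212.9, 169.1]
tool_rot: [3.141, 0.0, 1.519]
force: [1.3, -0.4, -5.8]
width: 21.6
gripper_force: 58.7
```

Request:
play_rows(deltas=[0,0,6,0,0,0,0,0,0,12,0,0,0,0,0,0,18,0,0,0,0,0,0,24,0,0,0,0,0,0,30,0,0,0,0,0,0,33,0,0,0,0,0,0,33,0,0,0,0])

```text
clock: 9.05
eef_pos: [615.2, 212.9, 135.9]
tool_rot: [3.141, 0.0, 1.519]
force: [3.8, 0.1, -5.5]
width: 21.1
gripper_force: 58.4
```

Request:
play_rows(deltas=[0,0,1,0,0,0,0,0,0,2,0,0,0,0,0,0,3,0,0,0,0,0,0,3,0,0,0,0])

```text
clock: 9.55
eef_pos: [615.2, 213.1, 133.4]
tool_rot: [3.141, -0.0, 1.519]
force: [2.7, 0.3, -2.5]
width: 21.3
gripper_force: 58.7
```

Contact: the weight is coming off the wrist. I release and wait.

Request:
play_rows(deltas=[0,0,0,0,0,0,0.4,0,0,0,0,0,0,0.7,0,0,0,0,0,0,1,0,0,0,0,0,0,1,0,0,0,0,0,0,1,0,0,0,0,0,0,1,0,0,0,0,0,0,1,0,0,0,0,0,0,1])

```text
clock: 10.55
eef_pos: [615.0, 213.0, 133.3]
tool_rot: [-3.142, 0.0, 1.519]
force: [-0.9, -0.2, -1.2]
width: 85.2
gripper_force: 0.0
```

Request:
play_rows(deltas=[0,0,-20,0,0,0,1,0,0,-50,0,0,0,1,0,0,-80,0,0,0,1,0,0,-110,0,0,0,1,0,0,-125,0,0,0,1,0,0,-130,0,0,0,1,0,0,-130,0,0,0,1])

```text
clock: 11.42
eef_pos: [614.5, 213.0, 262.6]
tool_rot: [-3.14, 0.0, 1.519]
force: [0.0, -0.3, -0.6]
width: 85.3
gripper_force: 0.0
```

```bash
python3 - <<'E'
from h import *
delta([500,219,240],np.radians(177.1))
im=get_image("wrist")[...,::-1]; s=get_image("scene")[130:240,220:340,::-1]
o=np.hstack([cv2.resize(im,(400,300)),cv2.resize(s,(400,300),interpolation=cv2.INTER_CUBIC)])
cv2.imwrite("pics/c4.png",np.clip(o*1.5,0,255).astype(np.uint8))
E
```

```text
now 11.425 [614.5485 212.9948 262.5772] [-3.1405  0.0003  1.5189] F [ 0.0179 -0.2727 -0.5977] w 85.27270856179061
delta [   0.0601 -114.6809   22.7038] [-0.0011 -0.0006 -1.5721]
```

View pics/c4.png

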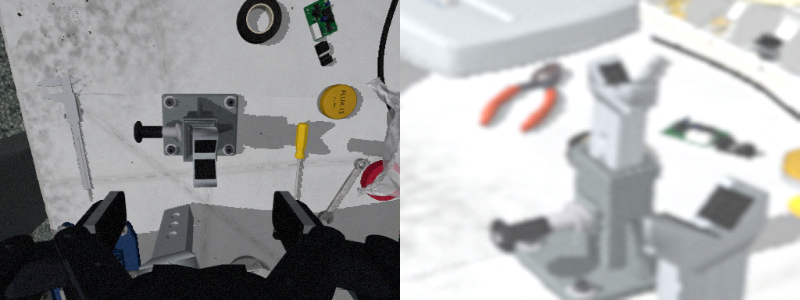

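The scene crop shows the post in the column, sitting high on the pin and clear of the gripper. Knob grip point is about (542.3,218.2,60), TCP yaw 177.1°. I go above it and turn.

Request:
play_rows(deltas=[0,-10,0,0,0,-0.16,1,0,-25,0,0,0,-0.32,1,1,-40,0,0,0,-0.5,1,1,-55,5,0,0,-0.68,1,1.4,-65,10,0,0,-0.86,1,1.4,-72.4,15,0,0,-1.04,1,1.4,-72.4,20,0,0,-1.22,1,1.4,-72.4,22,0,0,-1.4,1,1.4,-72.4,22,0,0,-1.572,1,1.4,-72.4,22,0,0,-1.572,1])

```text
clock: 12.78
eef_pos: [542.3, 217.8, 240.4]
tool_rot: [-3.141, -0.002, 3.089]
force: [-1.0, 0.3, -0.4]
width: 85.2
gripper_force: 0.0
```

Request:
play_rows(deltas=[0,0,0,0,0,0,1,0,0,0,0,0,0,1,0,0,0,0,0,0,1])

```text
clock: 13.15
eef_pos: [542.7, 218.3, 241.3]
tool_rot: [-3.142, 0.0, 3.09]
force: [-0.3, -0.6, 0.6]
width: 85.4
gripper_force: 0.0
```

```bash
python3 - <<'E'
from h import *
delta([542.3,218.2,41],np.radians(177.1))
c=camera_info("wrist");np.save("w3T.npy",c["T"]);im=get_image("wrist");np.save("w3.npy",im)
print(proj(c,[[542.3,218.2,60],[614.2,214.5,191]]))
cv2.imwrite("pics/w3.png",np.clip(im[...,::-1]*1.5,0,255).astype(np.uint8))
E
```

```text
now 13.15 [542.6769 218.2735 241.2864] [-3.1415  0.      3.0902] F [-0.3211 -0.5741  0.5945] w 85.38820308710807
delta [  0.3747  -0.0747 200.2864] [-0.0001  0.     -0.0008]
[[253.7146 172.6089]
 [253.154  311.4841]]
```

View pics/w3.png

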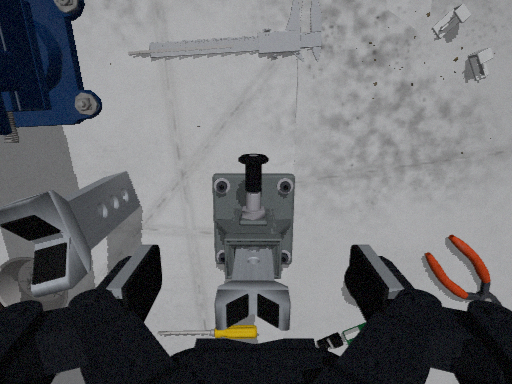

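The picture shows the knob rim at (253,158) and the waist down to (253,190), aligned with the tool. I descend on it at stand x = -70, which keeps the pads off the rim, then close.

Request:
play_rows(deltas=[-1.5,0,40,0,0,0,1,-1.5,0,80,0,0,0,1,-1.5,0,120,0,0,0,1,-1.5,0,155,0,0,0,1,-1.5,0,180,0,0,0,1,-1.5,0,195,0,0,0,1,-1.5,0,200,0,0,0,1,-1.5,0,200,0,0,0,1,-1.5,0,200,0,0,0,1])

```text
clock: 14.32
eef_pos: [544.9, 218.4, 42.3]
tool_rot: [3.141, 0.002, 3.091]
force: [0.2, -1.0, -0.3]
width: 85.3
gripper_force: 0.0
```

Request:
play_rows(deltas=[0,0,0,0,0,0,0.5,0,0,0,0,0,0,0.3,0,0,0,0,0,0,0,0,0,0,0,0,0,0,0,0,0,0,0,0,0,0,0,0,0,0,0,0,0,0,0,0,0,0,0])

```text
clock: 15.2
eef_pos: [544.1, 216.5, 41.5]
tool_rot: [-3.14, -0.001, 3.09]
force: [-1.2, -3.9, 6.1]
width: 15.0
gripper_force: 58.5
```

Gripped. Now the pull, along the tool's +x.

Request:
play_rows(deltas=[2,-1,0,0,0,0,0,4,-1,0,0,0,0,0,6,-1,0,0,0,0,0,8,-1,0,0,0,0,0,10,-1,0,0,0,0,0,12,-1,0,0,0,0,0,14,-1,0,0,0,0,0,15,-1,0,0,0,0,0,16,-1,0,0,0,0,0,16,-1,0,0,0,0,0])

```text
clock: 16.45
eef_pos: [533.7, 217.1, 41.7]
tool_rot: [3.14, 0.01, 3.089]
force: [10.5, -4.1, -3.3]
width: 15.4
gripper_force: 58.5
```

Request:
play_rows(deltas=[2,0,0,0,0,0,0,4,0,0,0,0,0,0,6,0,0,0,0,0,0,7,0,0,0,0,0,0,7,0,0,0,0,0,0,7,0,0,0,0,0,0,7,0,0,0,0,0,0])

```text
clock: 17.32
eef_pos: [528.3, 217.5, 41.8]
tool_rot: [3.139, 0.012, 3.088]
force: [13.3, -3.6, -6.8]
width: 15.3
gripper_force: 58.6
```

Request:
play_rows(deltas=[2,0,0,0,0,0,0,4,0,0,0,0,0,0,5,0,0,0,0,0,0,5,0,0,0,0,0,0,5,0,0,0,0,0,0,5,0,0,0,0,0,0])

```text
clock: 18.08
eef_pos: [528.2, 217.5, 41.9]
tool_rot: [3.137, 0.021, 3.087]
force: [22.7, -5.4, -15.7]
width: 14.7
gripper_force: 58.7
```

```bash
python3 - <<'E'
from h import *
s=read_state();print(s["eef_pos"],s["force"],s["clock"])
im=get_image("wrist")[...,::-1]; s=get_image("scene")[130:240,220:340,::-1]; t=get_image("top")[150:225,225:325,::-1]
o=np.hstack([cv2.resize(x,(400,300),interpolation=cv2.INTER_CUBIC) for x in(s,t)])
o=np.vstack([o,np.hstack([cv2.resize(im,(400,300)),np.zeros((300,400,3),np.uint8)])])
cv2.imwrite("pics/c5.png",np.clip(o*1.5,0,255).astype(np.uint8))
E
```

```text
[528.2452 217.4867  41.9195] [ 22.7234  -5.3565 -15.7262] 18.075
```

View pics/c5.png

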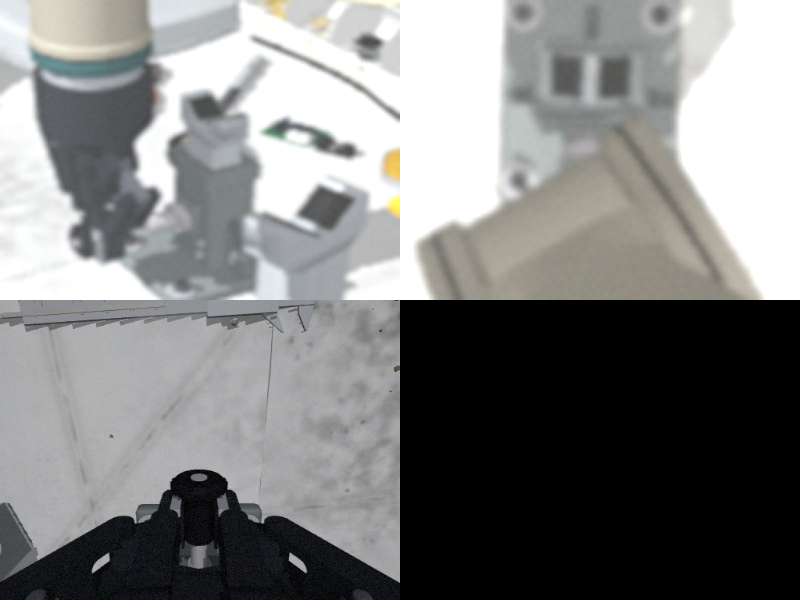

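The post has dropped: only a short length of bar shows between collar and V-rest. The knob is at its stop, with force rising and no further travel. I check it's steady, then hand in.

Request:
play_rows(deltas=[0,0,0,0,0,0,0,0,0,0,0,0,0,0,0,0,0,0,0,0,0,0,0,0,0,0,0,0,0,0,0,0,0,0,0,0,0,0,0,0,0,0,0,0,0,0,0,0,0,0,0,0,0,0,0,0])

```text
clock: 19.23
eef_pos: [528.3, 217.5, 41.9]
tool_rot: [3.137, 0.021, 3.087]
force: [22.4, -4.8, -14.4]
width: 15.0
gripper_force: 58.7
```

```bash
python3 -c "
from cell import *
print(finish_job())"
```

```text
the job is handed in; nothing more can be done
None
```

I handed the job in at about 19 s: the post was set on the pin and released, then dropped down the column when I pulled the knob to its stop, and the gripper was still holding it there; the hand-in returned no verdict.

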